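# Cock and fire the pin penetration tester on a gypsum prism

### The job

Make one penetration shot on the gypsum prism clamped in the spring tester. Draw the striker up by its T-handle until you feel the sear catch, without hauling it hard into the rubber buffer just above the catch (keep the pull under about 22 N), and ease it down onto the sear so that it stays cocked when you let go. Then press the trigger lever down, without forcing it, so that the one blow drives the pin into the prism, and leave the other things on the bench where they stand.

Things in the scene. Friction and masses are not known exactly. Their poses are not given: they have to be found in the camera images.
- tester: bench tester fixed to the bench: blue base 190 x 150 mm (x from -70 to 120 mm), on it a clamped white gypsum prism 40 x 160 x 40 mm, behind it a steel column 30 mm thick (x = 82 mm, top at 210 mm) that carries the head. Origin on the bench under the vertical striker axis; z up, +x to the column (back): the trigger stands out to -x, the T-handle lies along y
- cap_top (a point): middle of the top of the head's dark steel cap (44 x 46 mm), on the striker axis, 200 mm above the bench; the rod passes through it in a 20 mm wide brass bush, 5 mm high
- buffer: rubber buffer, a ring 22 mm wide and 5 mm thick on the underside of the cap, around the rod; origin under its middle, 185 mm above the bench. The striker's collar meets it about 2 mm of draw above the catch; pulling on squeezes it, which adds some 15 N per mm to the pull
- handle (a point): black rubber-covered T-handle (does not slip) on the striker rod: a bar 64 mm long (its y), 16 mm wide (its x), 16 mm high; origin at its centre, 232 mm above the bench when uncocked, with 19 mm of free height between the bar's underside and the bush. It moves only straight up and down, with the striker
- striker (a joint): height in m of striker and handle above their first rest on the pin: 0 at the start, grows when drawn up, below 0 by the depth of the driven pin afterwards. Spring and weight pull down with 10 N at 0, rising 0.12 N per mm. The sear catches somewhere between 22 and 38 mm, differently set each time (see sear)
- sear (a point): the sear's place in the front window of the head. The striker's collar rubs past the sprung sear over the last 20 mm before the catch, which adds up to 4 N to the pull; at the catch the sear snaps in under the collar and this drag vanishes. Lowered from there by up to 2 mm, the collar sits on the sear and the pull falls to nothing. Let go before the catch, the striker fires early
- trigger: trigger lever of bare steel, stands out 77 mm to the front from its pivot. Origin at the pivot, 18 mm in front of the striker axis, 136 mm above the bench. It turns about y; its outer end goes down when pressed and springs back when let go
- trigger_pad (a point): centre of the top face of the trigger's square 26 x 26 mm thumb pad, 82 mm in front of the striker axis, 147 mm above the bench. Pressed down here on a cocked striker, the sear trips after 8 to 18 mm at about 4 to 9 N; the lever comes to a hard end at 22 mm. Clear of the handle, with free room above
- pin (a joint): how far in m the headed steel pin under the striker's nose has been driven into the prism: 0 at the start, with 16 mm standing out. Only a blow moves it, not a push under 35 N; one full shot drives it about 2.5 to 9 mm
- prism: bystander: loose white gypsum prism 40 x 160 x 40 mm lying along its y, origin under its middle
- beaker: bystander: open glass beaker, 72 mm wide, 95 mm tall, origin under its middle
- jar: bystander: white jar with a cap, 64 mm wide, 100 mm tall, origin under its middle
- tin: bystander: flat round metal tin, 64 mm wide, 22 mm tall, origin under its middle

How it is judged (in metres and radians):
On the way, in this order (a step that is already met when the one before it is completed fails the run):
1. the striker is cocked: it hangs on its sear, at rest, with nothing of the robot touching the handle, the pin not yet driven (value of joint striker above 0.02 m and contact force between each of the fingers, the arm and striker below 0.05 N and velocity of joint striker between -0.01 and 0.01 m/s and value of joint pin below 0.001 m), for 0.3 s.
2. the shot is fired: the striker is down and has driven the pin by more than 1.5 mm (value of joint pin above 0.0015 m and value of joint striker below 0.002 m), for 0.2 s.
At the end, for the whole second after the job is handed in: the pin has been driven more than 1.5 mm into the prism by the shot, the striker is down on the pin (below 2 mm) and at rest, and the loose prism, beaker, jar and tin are within 20 mm of where they stood (all of step 2 and velocity of joint striker between -0.02 and 0.02 m/s and distance of each of prism, beaker, jar, tin from where it was at the start of the episode below 0.02 m); the robot touches nothing.
It fails at once if the striker is hauled into its rubber buffer with more than 10 N (a pull of over 22 N on the handle) (contact force between striker and buffer above 10 N).
It fails at once if the trigger is forced with more than 25 N (contact force between any of the fingers, the arm and trigger above 25 N).
It fails at once if the striker is drawn for a second blow (raised more than 10 mm when the pin has already been driven by more than 1 mm) (value of joint striker above 0.01 m and value of joint pin above 0.001 m).
It fails at once if a bystander (loose prism, beaker, jar or tin) is knocked over or pushed more than 20 mm (distance of any of prism, beaker, jar, tin from where it was at the start of the episode above 0.02 m or angle between any of beaker, jar's own z axis and vertical above 0.5 rad).
It also fails if it takes over 51 s, if anything falls off the work surface, if the arm or the gripper's body presses on something with over 40 N, if the wrist force passes 120 N, or if a joint passes its speed limit or range.

### The arm

A 6-joint arm with a two-finger parallel gripper is mounted at the origin on the work surface. World frame = base frame: x ahead of the robot, y to its left, z up, the work surface at z = 0. Lengths are in mm, angles in rad, forces in N, time in s.
With the tool pointing down it reaches from about 400 to 925 mm from the base axis. Payload 12.5 kg.
Tool frame: the origin (TCP) lies midway between the tips of the shut fingers; the grasp point (between the pads) lies 19 mm behind it; z points along the fingers, y is the line along which they close (so a half turn about z gives the same grasp; the last joint's range is limited). The gripper opens to 95 mm and grips with 3 to 60 N. Pads are 20 mm wide; open, the fingers measure 119 mm over their backs; the gripper's body (75 mm by 180 mm) begins 59 mm behind the grasp point.
Start: joints at [1.136, 0.491, 1.559, -0, 1.092, -0.106], TCP at [201.801, 591.543, 214.661] pointing down, gripper open.
Joint ranges: [-3.1, 3.1], [-0.84, 2.19], [0.05, 2.79], [-1.13, 4.28], [0.06, 2.93], [-2.69, 2.69]. Speed limits (rad/s): [2.22, 2.22, 2.79, 3.14, 3.14, 3.14].

### API

Orientations are given as [roll, pitch, yaw] about the fixed x, y, z axes, in that order (R = Rz(yaw) Ry(pitch) Rx(roll)).
In Python, from cell import readout, eyes, env gives the robot as it stands.
- The arm moves only by the tool move_arm, never from a script. Its argument "plan" is a list of rows, each a list of 3 entries, a list of its own where there are three numbers: the turn, a rotation vector about the tool's x, y, z in degrees, then the shift along the tool's x, y, z in m, then the gripper command: -1 is shut, 1 is fully open, values between are in proportion. In form: [[[ax, ay, az], [x, y, z], jaw], ...]. A call has 1 to 5 rows; each row is the pose to reach, as a shift and turn from the pose commanded when the call began, along the tool's axes at that moment; what a row does not reach only later rows make up. A row lasts 1/8 s, in which the tool goes at most 62.5 mm and 10.7 degrees, less where a joint would pass 70% of its speed; a pose out of reach is approached as far as the arm can. A call with a gripper value outside its range is refused whole. The fingers move at their own pace and stop on an object; the grip force is fixed at half the most. Time passes only in rows, so rows that repeat a pose let the fingers close. It gives the time, the measured TCP pose, the force, the opening and the grip force at its end, in the units of the state.
- readout.state(): the state, without advancing time (a new reading comes with each control period).
- eyes.read_camera(name): name is "scene" or "side" or "wrist"; returns a dict with "img" (384x512x3 uint8, red, green, blue), "K" (3x3 intrinsics, pixels), "extrinsics" (4x4, takes a point from camera to world coordinates). Camera axes: x right, y up, looking along -z (the intrinsics and any distortion apply to the point x, -y, -z); pixel columns grow to the right and rows downward; lengths in mm; the calibration is good to about 2 mm. A picture is of the moment at which its call begins. There is no depth.
- env.job_done(): hands the job in; it is judged then, once.
Trained networks look in a picture, given as the dict that the camera call returned (one of the last four; its "shot" number tells which), for a name from the list of things; names that differ only in an ending like _2 or _b are one class to them, and where a whole thing is asked for, a point or a joint stands for the part that bears it (a point fixed in the world has none). Each returns a list of dicts, best first, with "score" (0 to 1); they miss things now and then, are a little off and sometimes report something else, mostly with a low value. They report only what shows in the picture. A call takes as long as a camera call.
- eyes.cut_out(picture, name): "mask" (384x512 bool, what is visible of it) and "uv" ([column, row] in pixels, amid what is visible of it).
The state is a dict: "t": time; "joints": joint angles; "qvel": joint speeds; "tau": joint torques, N m; "eef_pos": TCP position; "tcp_rot": TCP orientation; "ft_force": force on the tool from outside, world axes, zero at the start; "moment": the same for the moment, N m; "opening": opening from 0.0 (shut) to 1.0 (fully open); "grip_force": force on a finger pad.
Only numpy, scipy, OpenCV 4.12 (cv2) and the standard library are available. Lean on these libraries where they do the work, as an engineer would, in place of code of your own. Each camera call takes 0.05 s, during which the arm holds its last target. There are 200 camera calls.

## Working session

There is one attempt and no reset: what is moved stays moved. The work goes in short steps, Python scripts to look and compute and a tool call to move; the robot and the scene stay as the last step left them, time stands still between calls to the robot, and variables do not carry over. Pictures are saved under pics/ and viewed, at most 10 in all, crops included, and the job is handed in when it is done.

Besides the shell and the picture viewer there is one more tool, called after "Emit:" as name(argument=value, ...) on one line, values as JSON. move_arm: Moves the arm, as the interface text tells. Its arguments: {"type":"object","properties":{"plan":{"type":"array","items":{"type":"array"}}},"required":["plan"]}

```bash
ls; mkdir -p pics
python3 - <<'E'
from cell import readout, eyes, env
import cv2,numpy as np,pickle
s=readout.state();print(s)
D={}
for c in ["scene","side"]:
    p=eyes.read_camera(c);cv2.imwrite(f"pics/{c}0.png",p["img"][:,:,::-1])
    print(c,np.round(p["K"],1).tolist(),np.round(p["extrinsics"],3).tolist())
    for n in ["handle","trigger_pad","cap_top","trigger","tester","striker","prism","beaker","jar","tin"]:
        try:
            r=eyes.cut_out(p,n)
            print(c,n,[(round(d["score"],2),np.round(d["uv"],1).tolist(),int(d["mask"].sum())) for d in r[:2]])
            D[c,n]=r
        except Exception as e: print(n,e)
    D[c]=p
pickle.dump(D,open("d.pkl","wb"))
print(readout.state()["t"], p.keys())
a=cv2.imread("pics/scene0.png");b=cv2.imread("pics/side0.png")
E
```

```text
pics
{'t': 0.0, 'joints': array([ 1.13640404e+00,  4.91566519e-01,  1.55947039e+00,  1.07060303e-05,
        1.09169129e+00, -1.05559517e-01]), 'qvel': array([-0.00016482, -0.00050262, -0.00100389, -0.00145355, -0.00065911,
        0.00038771]), 'tau': array([ 1.75640503e-04, -6.12656808e+01, -2.58171272e+01,  6.92569907e-02,
        4.82405175e-02, -1.40739944e-04]), 'eef_pos': array([201.68215837, 591.29919272, 214.05021318]), 'tcp_rot': array([-3.14046443e+00, -1.29087305e-04,  2.81275487e+00]), 'ft_force': array([1.02769559, 0.16309351, 0.22118194]), 'moment': array([ 0.01023239, -0.05056607, -0.00994859]), 'grip_force': 0.0, 'opening': 1.0019236175556463}
scene [[489.6, 0.0, 259.2], [0.0, 489.6, 188.1], [0.0, 0.0, 1.0]] [[-0.766, -0.327, 0.554, 1467.076], [0.643, -0.419, 0.641, 1019.539], [0.023, 0.847, 0.531, 997.479], [0.0, 0.0, 0.0, 1.0]]
scene handle []
scene trigger_pad [(0.47, [267.4, 169.2], 67)]
scene cap_top [(0.75, [249.8, 203.6], 2496)]
scene trigger [(0.23, [301.6, 281.6], 856)]
scene tester [(0.85, [246.4, 203.9], 2694)]
scene striker [(0.67, [254.3, 159.5], 81)]
scene prism []
scene beaker [(0.61, [303.7, 283.0], 860)]
scene jar [(0.58, [220.9, 166.3], 439)]
scene tin [(0.63, [199.1, 186.0], 177), (0.18, [266.5, 170.7], 57)]
side [[346.6, 0.0, 249.9], [0.0, 346.6, 190.7], [0.0, 0.0, 1.0]] [[0.976, 0.13, -0.176, 405.187], [-0.218, 0.633, -0.743, -764.95], [0.014, 0.763, 0.646, 837.421], [0.0, 0.0, 0.0, 1.0]]
side handle []
side trigger_pad [(0.53, [221.9, 219.8], 166)]
side cap_top []
side trigger [(0.42, [218.9, 220.7], 126)]
side tester [(0.82, [247.6, 236.5], 3785)]
side striker [(0.53, [264.0, 154.1], 412), (0.37, [248.3, 238.3], 3702)]
side prism [(0.64, [205.8, 158.8], 460)]
side beaker [(0.85, [259.9, 156.1], 421)]
side jar [(0.65, [249.6, 237.1], 3761), (0.57, [246.6, 322.6], 989)]
side tin [(0.71, [284.2, 318.5], 523)]
1.1 dict_keys(['img', 'K', 'extrinsics', 'shot'])
```

View pics/scene0.png

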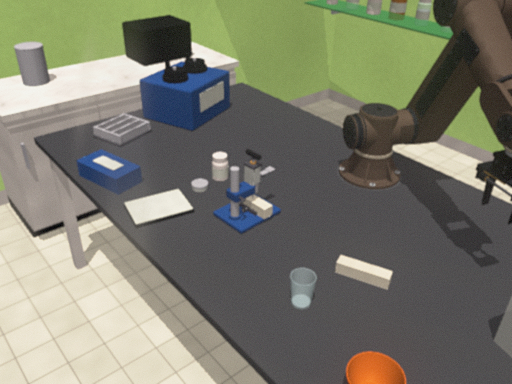

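View pics/side0.png

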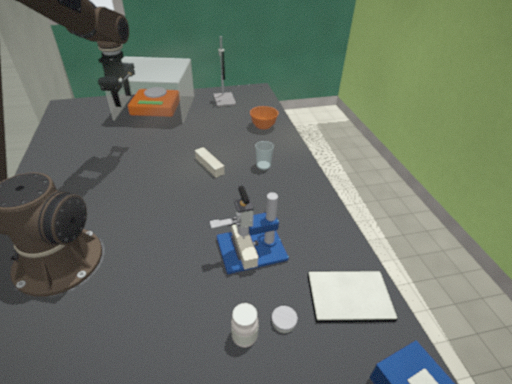

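The scene view shows the tester at about (245,200), with the T-handle near (254,155) and the pad near (268,170). In the side view the handle is near (243,195) and the pad near (219,223). I'll zoom in on both.

Run:
```python
import cv2,numpy as np
a=cv2.imread("pics/scene0.png")[140:235,205:290];b=cv2.imread("pics/side0.png")[180:275,205:290+5]
f=lambda i,w:cv2.resize(i,(w,570),interpolation=cv2.INTER_CUBIC)
cv2.imwrite("pics/crop0.png",np.hstack([f(a[:, :66],396),f(b[:,:67],402)]))
```

```text
(no output)
```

View pics/crop0.png

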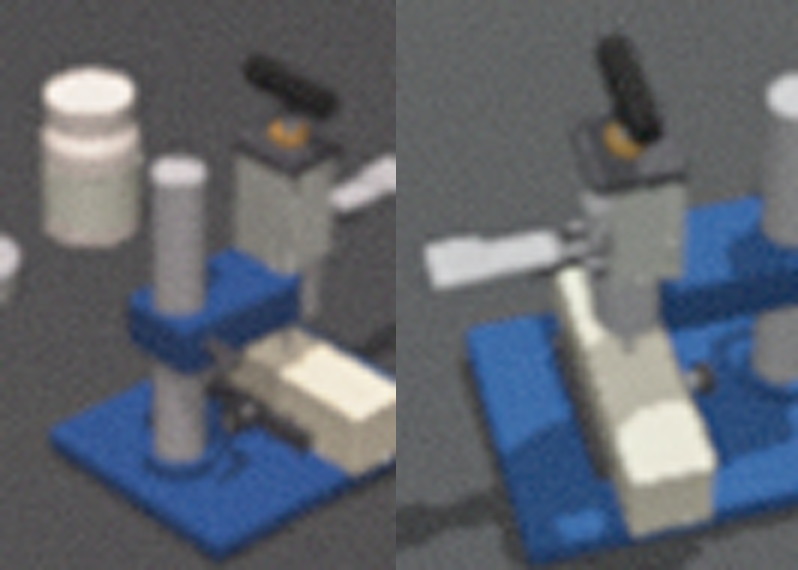

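```bash
cat > h.py <<'E'
import numpy as np,pickle,cv2
def P(p):
    E=np.linalg.inv(p["extrinsics"]);return p["K"]@np.diag([1,-1,-1])@E[:3]
def tri(p,a,q,b):
    X=cv2.triangulatePoints(P(p),P(q),np.array(a,float).reshape(2,1),np.array(b,float).reshape(2,1))[:,0];X=X[:3]/X[3]
    return X
def proj(p,X):
    v=P(p)@np.append(X,1);return v[:2]/v[2]
def onz(p,uv,z):
    M=P(p);A=np.c_[M[:,:2],-np.array([uv[0],uv[1],1.])]
    return np.linalg.solve(A,-(M[:,2]*z+M[:,3]))[:2]
E
python3 - <<'E'
from h import *
D=pickle.load(open("d.pkl","rb"));s,d=D["scene"],D["side"]
c=lambda x,y:(205+x/6-.0,140+y/6); e=lambda x,y:(205+(x-396)/6,180+y/6)
for n,a,b in [("handle",c(291,84),e(630,87)),("h1",c(254,66),e(648,128)),("h2",c(330,102),e(613,45)),("pad",(269,169.3),e(458,263)),("bush",c(288,132),e(622,143))]:
    X=tri(s,a,d,b);print(n,X.round(1),(proj(s,X)-a).round(1),(proj(d,X)-b).round(1))
for n,a,b,z in [("handle",c(291,84),e(630,87),232),("h1",c(254,66),e(648,128),232),("h2",c(330,102),e(613,45),232),("pad",(269,169.3),e(458,263),147)]:
    print(n,onz(s,a,z).round(1),onz(d,b,z).round(1))
# bystanders rough
print("prism",onz(d,D["side","prism"][0]["uv"],20).round(),"beaker",onz(d,D["side","beaker"][0]["uv"],45).round(),"jar",onz(d,(246,323),50).round(),"tin",onz(d,D["side","tin"][0]["uv"],11).round())
E
```

```text
handle [549.  -78.5 232.1] [-0.4  0.1] [-0.8 -0.4]
h1 [ 551.5 -107.5  232.2] [-0.3  0.1] [-0.6 -0.3]
h2 [546.7 -48.5 232.9] [-0.5  0.2] [-1.1 -0.5]
pad [468.9 -86.  142.8] [ 0.1 -0. ] [0.1 0.1]
bush [546.7 -81.6 200.2] [-0.1  0. ] [-0.1 -0.1]
handle [547.3 -78.7] [550.8 -80.5]
h1 [ 550.2 -107.7] [ 552.9 -108.7]
h2 [543.6 -49.7] [549.3 -50.3]
pad [474.  -80.5] [468.2 -89.8]
prism [495. 409.] beaker [707. 349.] jar [ 502. -342.] tin [ 605. -329.]
```

Emit:
move_arm(plan=[[[0,0,10],[-0.043,-0.041,-0.018],0.3],[[0,0,20],[-0.086,-0.082,-0.036],0.3],[[0,0,30],[-0.129,-0.123,-0.054],0.3],[[0,0,40],[-0.172,-0.164,-0.072],0.3],[[0,0,50],[-0.215,-0.205,-0.09],0.3]])

```text
t: 1.72
eef_pos: [339.6, 326.4, 305.4]
tcp_rot: [3.141, -0.0, 1.935]
ft_force: [1.1, -0.4, -0.6]
opening: 0.653
grip_force: 0.0
```

```bash
cat >> h.py <<'E'
from scipy.spatial.transform import Rotation as Rn
def to(st,pos,rpy_deg=None):
    R=Rn.from_euler("xyz",st["tcp_rot"]);d=R.inv().apply(np.array(pos)-st["eef_pos"])
    o="t %.2f pos %s rot %s shift mm %s"%(st["t"],st["eef_pos"].round(1),np.degrees(st["tcp_rot"]).round(2),d.round(1))
    if rpy_deg is not None: o+=" turn %s"%np.degrees((R.inv()*Rn.from_euler("xyz",np.radians(rpy_deg))).as_rotvec()).round(2)
    print(o,"f",st["ft_force"].round(2),"open %.3f grip %.1f"%(st["opening"],st["grip_force"]))
E
python3 - <<'E'
from h import *; from cell import readout
to(readout.state(),[549,-79.5,300],[180,0,94.6])
E
```

```text
t 1.73 pos [339.6 326.4 305.4] rot [ 1.7996e+02 -1.0000e-02  1.1085e+02] shift mm [-453.8   51.2    5.4] turn [ 0.04 -0.02 16.25] f [ 1.15 -0.38 -0.58] open 0.653 grip 0.0
```

Emit:
move_arm(plan=[[[0,0,4],[-0.058,0.006,0.0],0.3],[[0,0,8],[-0.116,0.013,0.0],0.3],[[0,0,12],[-0.174,0.02,0.0],0.3],[[0,0,16],[-0.232,0.026,0.0],0.3],[[0,0,16.25],[-0.29,0.033,0.0],0.3]])

```text
t: 2.35
eef_pos: [475.1, 67.7, 304.9]
tcp_rot: [3.141, -0.0, 1.655]
ft_force: [0.5, 0.4, -0.3]
opening: 0.651
grip_force: 0.0
```

Run:
```python
from h import *; from cell import readout
to(readout.state(),[549,-79.5,310],[180,0,94.6])
```

```text
t 2.35 pos [475.1  67.7 304.9] rot [ 1.7996e+02 -1.0000e-02  9.4840e+01] shift mm [-152.9   61.2   -5.1] turn [ 0.04 -0.01  0.24] f [ 0.52  0.41 -0.3 ] open 0.651 grip 0.0
```

Emit:
move_arm(plan=[[[0,0,0],[-0.05,0.02,0.0],0.3],[[0,0,0],[-0.1,0.04,0.0],0.3],[[0,0,0],[-0.152,0.061,0.0],0.3],[[0,0,0],[-0.152,0.061,0.0],0.3]])

```text
t: 2.85
eef_pos: [549.3, -79.6, 303.9]
tcp_rot: [-3.141, 0.0, 1.653]
ft_force: [-0.7, 0.6, -0.4]
opening: 0.647
grip_force: 0.0
```

Run:
```python
from h import *; from cell import readout,eyes
to(readout.state(),[549,-79.5,310],[180,0,94.6])
p=eyes.read_camera("wrist");cv2.imwrite("pics/w1.png",p["img"][:,:,::-1])
pickle.dump(p,open("w1.pkl","wb"))
print(p["extrinsics"].round(2).tolist(),p["K"].round(1).tolist())
for X in [(549,-79.5,232),(551.5,-108,232),(546.5,-48,232),(467,-86,147)]: print(X,proj(p,X).round(1))
```

```text
t 2.85 pos [549.3 -79.6 303.9] rot [-179.97    0.     94.7 ] shift mm [ 0.2 -0.3 -6.1] turn [-0.03  0.    0.1 ] f [-0.73  0.64 -0.44] open 0.647 grip 0.0
[[1.0, -0.08, -0.02, 543.04], [0.08, 0.95, 0.29, 1.35], [0.0, -0.29, 0.96, 473.63], [0.0, 0.0, 0.0, 1.0]] [[272.6, 0.0, 256.9], [0.0, 272.6, 191.9], [0.0, 0.0, 1.0]]
(549, -79.5, 232) [256.1 200.6]
(551.5, -108, 232) [256.2 228.8]
(546.5, -48, 232) [256.1 167.4]
(467, -86, 147) [189.5 178.5]
```

View pics/w1.png

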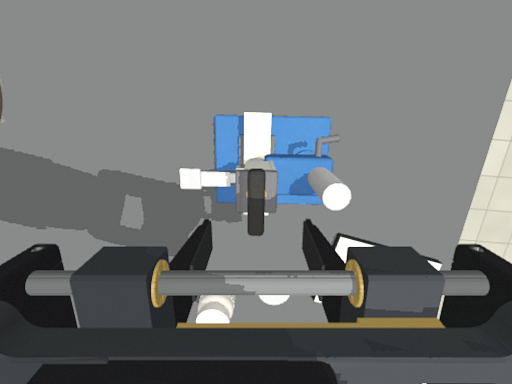

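The wrist view shows the handle bar centred at (256,202), between the fingers, and the pad at (190,178). Both are within a pixel or two of the prediction, so I'll descend.

Emit:
move_arm(plan=[[[0,0,0],[0,0,0.04],0.0],[[0,0,0],[0,0,0.07],-0.2],[[0,0,0],[0,0,0.088],-0.2],[[0,0,0],[0,0,0.088],-0.2],[[0,0,0],[0,0,0.088],-0.2]])

```text
t: 3.52
eef_pos: [548.5, -76.1, 217.6]
tcp_rot: [3.14, 0.0, 1.657]
ft_force: [-0.1, 0.3, 0.7]
opening: 0.406
grip_force: 0.0
```

Emit:
move_arm(plan=[[[0,0,0],[0,0,0],-1],[[0,0,0],[0,0,0],-1],[[0,0,0],[0,0,0],-1],[[0,0,0],[0,0,0],-1],[[0,0,0],[0,0,0],-1]])

```text
t: 4.15
eef_pos: [548.1, -76.7, 216.9]
tcp_rot: [-3.141, -0.0, 1.656]
ft_force: [-5.2, 0.5, 6.2]
opening: 0.169
grip_force: 30.0
```

Emit:
move_arm(plan=[[[0,0,0],[0,0,-0.004],-1],[[0,0,0],[0,0,-0.008],-1],[[0,0,0],[0,0,-0.012],-1],[[0,0,0],[0,0,-0.012],-1],[[0,0,0],[0,0,-0.012],-1]])

```text
t: 4.78
eef_pos: [548.0, -76.7, 228.4]
tcp_rot: [-3.141, -0.0, 1.657]
ft_force: [-2.6, -1.6, -10.3]
opening: 0.166
grip_force: 30.0
```

Emit:
move_arm(plan=[[[0,0,0],[0,0,-0.003],-1],[[0,0,0],[0,0,-0.006],-1],[[0,0,0],[0,0,-0.006],-1],[[0,0,0],[0,0,-0.006],-1]])

```text
t: 5.28
eef_pos: [548.1, -76.6, 234.5]
tcp_rot: [-3.141, -0.0, 1.657]
ft_force: [-4.7, -2.2, -12.5]
opening: 0.166
grip_force: 30.0
```

Emit:
move_arm(plan=[[[0,0,0],[0,0,-0.001],-1],[[0,0,0],[0,0,-0.002],-1],[[0,0,0],[0,0,-0.002],-1],[[0,0,0],[0,0,-0.002],-1]])

```text
t: 5.78
eef_pos: [548.1, -76.6, 236.4]
tcp_rot: [-3.141, -0.0, 1.657]
ft_force: [-5.0, -2.4, -14.9]
opening: 0.168
grip_force: 30.0
```

Emit:
move_arm(plan=[[[0,0,0],[0,0,-0.0005],-1],[[0,0,0],[0,0,-0.001],-1],[[0,0,0],[0,0,-0.001],-1],[[0,0,0],[0,0,-0.001],-1]])

```text
t: 6.28
eef_pos: [548.1, -76.6, 237.3]
tcp_rot: [-3.141, -0.0, 1.657]
ft_force: [-4.8, -2.2, -15.4]
opening: 0.167
grip_force: 30.0
```

Emit:
move_arm(plan=[[[0,0,0],[0,0,-0.0005],-1],[[0,0,0],[0,0,-0.001],-1],[[0,0,0],[0,0,-0.001],-1],[[0,0,0],[0,0,-0.001],-1]])

```text
t: 6.78
eef_pos: [548.1, -76.6, 238.3]
tcp_rot: [-3.141, -0.0, 1.657]
ft_force: [-6.3, -2.3, -16.7]
opening: 0.168
grip_force: 30.0
```

Emit:
move_arm(plan=[[[0,0,0],[0,0,-0.0005],-1],[[0,0,0],[0,0,-0.001],-1],[[0,0,0],[0,0,-0.001],-1],[[0,0,0],[0,0,-0.001],-1]])

```text
t: 7.28
eef_pos: [548.1, -76.6, 239.3]
tcp_rot: [-3.141, -0.0, 1.656]
ft_force: [-4.3, -2.4, -17.0]
opening: 0.17
grip_force: 30.0
```

Emit:
move_arm(plan=[[[0,0,0],[0,0,-0.0005],-1],[[0,0,0],[0,0,-0.001],-1],[[0,0,0],[0,0,-0.001],-1],[[0,0,0],[0,0,-0.001],-1]])

```text
t: 7.78
eef_pos: [548.1, -76.6, 240.3]
tcp_rot: [-3.141, -0.0, 1.657]
ft_force: [-4.5, -2.5, -17.4]
opening: 0.164
grip_force: 30.0
```

Emit:
move_arm(plan=[[[0,0,0],[0,0,-0.0005],-1],[[0,0,0],[0,0,-0.001],-1],[[0,0,0],[0,0,-0.001],-1],[[0,0,0],[0,0,-0.001],-1]])

```text
t: 8.28
eef_pos: [548.1, -76.6, 241.5]
tcp_rot: [-3.141, -0.0, 1.657]
ft_force: [-4.8, -2.4, -15.1]
opening: 0.166
grip_force: 30.0
```

Emit:
move_arm(plan=[[[0,0,0],[0,0,-0.0003],-1],[[0,0,0],[0,0,-0.0004],-1],[[0,0,0],[0,0,-0.0004],-1]])

```text
t: 8.65
eef_pos: [548.1, -76.6, 241.9]
tcp_rot: [-3.141, -0.0, 1.657]
ft_force: [-5.4, -1.9, -15.3]
opening: 0.169
grip_force: 30.0
```

Emit:
move_arm(plan=[[[0,0,0],[0,0,0.0005],-1],[[0,0,0],[0,0,0.001],-1],[[0,0,0],[0,0,0.0015],-1],[[0,0,0],[0,0,0.0015],-1],[[0,0,0],[0,0,0.0015],-1]])

```text
t: 9.28
eef_pos: [548.1, -76.6, 240.6]
tcp_rot: [-3.141, -0.0, 1.657]
ft_force: [-6.1, -1.8, -13.5]
opening: 0.166
grip_force: 30.0
```

Emit:
move_arm(plan=[[[0,0,0],[0,0,0.0004],-1],[[0,0,0],[0,0,0.0008],-1],[[0,0,0],[0,0,0.0008],-1],[[0,0,0],[0,0,0.0008],-1]])

```text
t: 9.78
eef_pos: [548.1, -76.6, 239.9]
tcp_rot: [-3.141, -0.0, 1.657]
ft_force: [-5.8, -3.2, -13.4]
opening: 0.167
grip_force: 30.0
```

Emit:
move_arm(plan=[[[0,0,0],[0,0,0.0004],-1],[[0,0,0],[0,0,0.0008],-1],[[0,0,0],[0,0,0.0008],-1],[[0,0,0],[0,0,0.0008],-1]])

```text
t: 10.28
eef_pos: [548.1, -76.6, 239.0]
tcp_rot: [-3.141, -0.0, 1.657]
ft_force: [-5.8, -2.9, -13.8]
opening: 0.163
grip_force: 30.0
```

Emit:
move_arm(plan=[[[0,0,0],[0,0,0.0003],-1],[[0,0,0],[0,0,0.0006],-1],[[0,0,0],[0,0,0.0006],-1],[[0,0,0],[0,0,0.0006],-1]])

```text
t: 10.78
eef_pos: [548.1, -76.7, 238.5]
tcp_rot: [-3.141, -0.0, 1.657]
ft_force: [-6.7, -1.7, -12.5]
opening: 0.168
grip_force: 30.0
```

Emit:
move_arm(plan=[[[0,0,0],[0,0,0.0004],-1],[[0,0,0],[0,0,0.0008],-1],[[0,0,0],[0,0,0.0008],-1],[[0,0,0],[0,0,0.0008],-1]])

```text
t: 11.28
eef_pos: [548.1, -76.6, 237.6]
tcp_rot: [-3.141, -0.0, 1.657]
ft_force: [-5.1, -1.4, -13.3]
opening: 0.167
grip_force: 30.0
```

Not seated: the pull is still 13 N, 4 mm down, so that dip was not the catch. I'll draw further.

Emit:
move_arm(plan=[[[0,0,0],[0,0,-0.0015],-1],[[0,0,0],[0,0,-0.003],-1],[[0,0,0],[0,0,-0.004],-1],[[0,0,0],[0,0,-0.004],-1],[[0,0,0],[0,0,-0.004],-1]])

```text
t: 11.9
eef_pos: [548.1, -76.6, 241.4]
tcp_rot: [-3.141, -0.0, 1.657]
ft_force: [-5.2, -1.7, -15.4]
opening: 0.171
grip_force: 30.0
```

Emit:
move_arm(plan=[[[0,0,0],[0,0,-0.0005],-1],[[0,0,0],[0,0,-0.001],-1],[[0,0,0],[0,0,-0.001],-1],[[0,0,0],[0,0,-0.001],-1]])

```text
t: 12.4
eef_pos: [548.1, -76.6, 242.5]
tcp_rot: [-3.141, -0.0, 1.657]
ft_force: [-5.2, -1.5, -14.1]
opening: 0.167
grip_force: 30.0
```

Emit:
move_arm(plan=[[[0,0,0],[0,0,-0.0003],-1],[[0,0,0],[0,0,-0.0006],-1],[[0,0,0],[0,0,-0.0006],-1]])

```text
t: 12.78
eef_pos: [548.1, -76.6, 243.1]
tcp_rot: [-3.141, -0.0, 1.657]
ft_force: [-4.6, -2.2, -13.3]
opening: 0.168
grip_force: 30.0
```

```bash
cat > f.py <<'E'
from cell import readout,eyes
import numpy as np
F=[];Z=[]
for i in range(6):
    eyes.read_camera("side");s=readout.state();F.append(s["ft_force"]);Z.append(s["eef_pos"])
print(round(s["t"],2),np.mean(Z,0).round(2),np.mean(F,0).round(2),np.array(F)[:,2].round(1))
E
python3 f.py
```

```text
13.07 [548.1  -76.64 243.14] [ -5.37  -2.9  -14.32] [-13.9 -14.6 -14.  -14.7 -13.9 -14.8]
```

Emit:
move_arm(plan=[[[0,0,0],[0,0,-0.0003],-1],[[0,0,0],[0,0,-0.0006],-1],[[0,0,0],[0,0,-0.0006],-1]])

```text
t: 13.45
eef_pos: [548.1, -76.6, 243.7]
tcp_rot: [-3.141, -0.0, 1.657]
ft_force: [-5.6, -2.6, -14.0]
opening: 0.164
grip_force: 30.0
```

```bash
python3 f.py
```

```text
13.75 [548.09 -76.64 243.74] [ -5.49  -2.54 -14.19] [-13.9 -14.1 -14.2 -14.2 -13.8 -14.8]
```

Emit:
move_arm(plan=[[[0,0,0],[0,0,-0.0003],-1],[[0,0,0],[0,0,-0.0006],-1],[[0,0,0],[0,0,-0.0006],-1]])

```text
t: 14.12
eef_pos: [548.1, -76.6, 244.3]
tcp_rot: [-3.141, -0.0, 1.657]
ft_force: [-5.3, -2.3, -13.8]
opening: 0.169
grip_force: 30.0
```

```bash
python3 f.py
```

```text
14.43 [548.09 -76.63 244.32] [ -5.92  -2.49 -14.51] [-14.3 -14.6 -13.8 -15.4 -14.2 -14.6]
```

Emit:
move_arm(plan=[[[0,0,0],[0,0,0.001],-1],[[0,0,0],[0,0,0.002],-1],[[0,0,0],[0,0,0.0025],-1],[[0,0,0],[0,0,0.0025],-1]])

```text
t: 14.92
eef_pos: [548.1, -76.7, 242.0]
tcp_rot: [-3.141, -0.0, 1.657]
ft_force: [-6.2, -2.4, -12.9]
opening: 0.171
grip_force: 30.0
```

Emit:
move_arm(plan=[[[0,0,0],[0,-0.0002,-0.001],-1],[[0,0,0],[0,-0.0004,-0.0022],-1],[[0,0,0],[0,-0.0004,-0.003],-1],[[0,0,0],[0,-0.0004,-0.003],-1]])

```text
t: 15.42
eef_pos: [548.1, -76.7, 245.0]
tcp_rot: [3.141, -0.0, 1.656]
ft_force: [-3.5, -1.4, -13.9]
opening: 0.166
grip_force: 30.0
```

```bash
python3 f.py
```

```text
15.72 [548.07 -76.67 244.96] [ -2.98  -1.11 -12.5 ] [-11.9 -12.5 -12.7 -12.9 -12.7 -12.3]
```

Emit:
move_arm(plan=[[[0,0,0],[0,-0.0001,-0.0003],-1],[[0,0,0],[0,-0.0002,-0.0006],-1],[[0,0,0],[0,-0.0002,-0.0006],-1]])

```text
t: 16.1
eef_pos: [548.0, -76.7, 245.4]
tcp_rot: [3.141, -0.0, 1.656]
ft_force: [-1.3, -1.2, -14.3]
opening: 0.168
grip_force: 30.0
```

```bash
python3 f.py
python3 - <<'E'
from cell import eyes
import cv2,numpy as np
a=eyes.read_camera("scene")["img"][130:225,205:271,::-1];b=eyes.read_camera("side")["img"][170:265,205:272,::-1]
f=lambda i,w:cv2.resize(i,(w,570),interpolation=cv2.INTER_CUBIC)
cv2.imwrite("pics/crop1.png",np.hstack([f(a,396),f(b,402)]))
E
```

```text
16.4 [548.   -76.68 245.45] [  1.48  -0.41 -14.67] [-14.6 -14.6 -15.4 -14.9 -14.2 -14.4]
```

View pics/crop1.png

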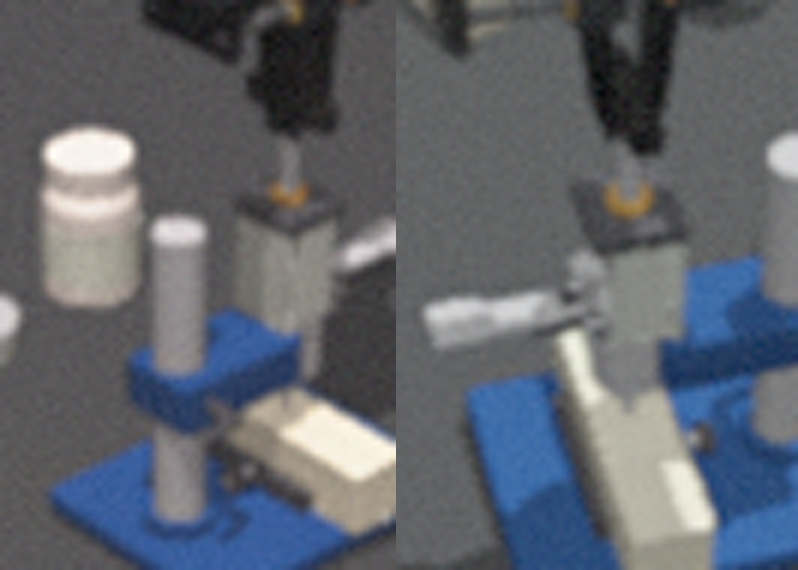

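The crop shows the rod drawn out, with the handle held between the fingers. The pull rose 2.2 N over the last 0.5 mm, which may be the buffer, so I'll ease down further this time.

Emit:
move_arm(plan=[[[0,0,0],[0,0,0.001],-1],[[0,0,0],[0,0,0.002],-1],[[0,0,0],[0,0,0.003],-1],[[0,0,0],[0,0,0.0035],-1],[[0,0,0],[0,0,0.0035],-1]])

```text
t: 17.12
eef_pos: [547.9, -76.7, 241.9]
tcp_rot: [3.141, -0.0, 1.656]
ft_force: [3.6, 0.8, -12.8]
opening: 0.17
grip_force: 30.0
```

```bash
python3 f.py
```

```text
17.43 [547.94 -76.7  241.9 ] [  4.9    0.58 -13.26] [-12.9 -13.3 -13.2 -14.  -13.4 -12.7]
```

Emit:
move_arm(plan=[[[0,0,0],[0,0.0002,0.0006],-1],[[0,0,0],[0,0.0003,0.001],-1],[[0,0,0],[0,0.0003,0.0014],-1],[[0,0,0],[0,0.0003,0.0014],-1]])

```text
t: 17.92
eef_pos: [548.0, -76.7, 240.4]
tcp_rot: [-3.141, -0.0, 1.657]
ft_force: [3.1, -0.1, -13.6]
opening: 0.165
grip_force: 30.0
```

```bash
python3 f.py
```

```text
18.23 [547.95 -76.69 240.41] [  3.24  -0.37 -14.22] [-14.3 -14.6 -14.6 -13.7 -13.  -15.1]
```

Emit:
move_arm(plan=[[[0,0,0],[0,0.0001,-0.0015],-1],[[0,0,0],[0,0.0002,-0.003],-1],[[0,0,0],[0,0.0002,-0.0045],-1],[[0,0,0],[0,0.0002,-0.005],-1],[[0,0,0],[0,0.0002,-0.005],-1]])

```text
t: 18.85
eef_pos: [548.0, -76.7, 245.6]
tcp_rot: [-3.141, -0.0, 1.657]
ft_force: [-1.6, -1.1, -13.6]
opening: 0.168
grip_force: 30.0
```

```bash
python3 f.py
```

```text
19.15 [548.03 -76.67 245.56] [ -1.44  -0.96 -12.85] [-13.2 -12.9 -12.3 -12.7 -12.6 -13.5]
```

Emit:
move_arm(plan=[[[0,0,0],[0,0,-0.0003],-1],[[0,0,0],[0,0,-0.0007],-1],[[0,0,0],[0,0,-0.0007],-1]])

```text
t: 19.52
eef_pos: [548.0, -76.7, 246.1]
tcp_rot: [-3.141, -0.0, 1.657]
ft_force: [-3.0, -1.3, -15.0]
opening: 0.168
grip_force: 30.0
```

Emit:
move_arm(plan=[[[0,0,0],[0,0,-0.0003],-1],[[0,0,0],[0,0,-0.0004],-1],[[0,0,0],[0,0,-0.0004],-1]])

```text
t: 19.9
eef_pos: [548.0, -76.7, 246.5]
tcp_rot: [-3.141, -0.0, 1.656]
ft_force: [-3.2, -0.7, -15.0]
opening: 0.165
grip_force: 30.0
```

Flat over 0.4 mm, so this isn't the buffer. I'll carry on up.

Emit:
move_arm(plan=[[[0,0,0],[0,0,-0.0004],-1],[[0,0,0],[0,0,-0.0008],-1],[[0,0,0],[0,0,-0.0008],-1]])

```text
t: 20.27
eef_pos: [548.1, -76.7, 247.4]
tcp_rot: [-3.141, -0.0, 1.657]
ft_force: [-5.5, -2.1, -14.3]
opening: 0.168
grip_force: 30.0
```

Emit:
move_arm(plan=[[[0,0,0],[0,0,-0.0004],-1],[[0,0,0],[0,0,-0.0008],-1],[[0,0,0],[0,0,-0.0008],-1]])

```text
t: 20.65
eef_pos: [548.1, -76.7, 248.2]
tcp_rot: [-3.141, -0.0, 1.657]
ft_force: [-5.0, -1.5, -14.6]
opening: 0.17
grip_force: 30.0
```

Emit:
move_arm(plan=[[[0,0,0],[0,0,-0.0004],-1],[[0,0,0],[0,0,-0.0008],-1],[[0,0,0],[0,0,-0.0008],-1]])

```text
t: 21.02
eef_pos: [548.1, -76.7, 249.0]
tcp_rot: [-3.141, -0.0, 1.657]
ft_force: [-5.4, -1.4, -15.0]
opening: 0.175
grip_force: 30.0
```

Emit:
move_arm(plan=[[[0,0,0],[0,0,-0.0004],-1],[[0,0,0],[0,0,-0.0008],-1],[[0,0,0],[0,0,-0.0008],-1]])

```text
t: 21.4
eef_pos: [548.1, -76.6, 249.8]
tcp_rot: [-3.141, -0.0, 1.657]
ft_force: [-5.0, -1.0, -14.8]
opening: 0.166
grip_force: 30.0
```

Emit:
move_arm(plan=[[[0,0,0],[0,0,-0.0004],-1],[[0,0,0],[0,0,-0.0008],-1],[[0,0,0],[0,0,-0.0008],-1]])

```text
t: 21.78
eef_pos: [548.1, -76.7, 250.6]
tcp_rot: [-3.141, -0.0, 1.657]
ft_force: [-5.4, -2.1, -14.5]
opening: 0.166
grip_force: 30.0
```

Emit:
move_arm(plan=[[[0,0,0],[0,0,-0.0004],-1],[[0,0,0],[0,0,-0.0008],-1],[[0,0,0],[0,0,-0.0008],-1]])

```text
t: 22.15
eef_pos: [548.1, -76.7, 251.4]
tcp_rot: [-3.141, -0.0, 1.657]
ft_force: [-4.8, -1.4, -14.5]
opening: 0.168
grip_force: 30.0
```

Emit:
move_arm(plan=[[[0,0,0],[0,0,-0.0004],-1],[[0,0,0],[0,0,-0.0008],-1],[[0,0,0],[0,0,-0.0008],-1]])

```text
t: 22.52
eef_pos: [548.1, -76.7, 252.2]
tcp_rot: [-3.141, -0.0, 1.657]
ft_force: [-5.4, -0.5, -15.4]
opening: 0.168
grip_force: 30.0
```

Emit:
move_arm(plan=[[[0,0,0],[0,0,-0.0003],-1],[[0,0,0],[0,0,-0.0006],-1],[[0,0,0],[0,0,-0.0006],-1]])

```text
t: 22.9
eef_pos: [548.1, -76.7, 252.8]
tcp_rot: [-3.141, -0.0, 1.656]
ft_force: [-5.1, -1.3, -15.0]
opening: 0.169
grip_force: 30.0
```

Emit:
move_arm(plan=[[[0,0,0],[0,0,-0.0003],-1],[[0,0,0],[0,0,-0.0006],-1],[[0,0,0],[0,0,-0.0006],-1]])

```text
t: 23.28
eef_pos: [548.1, -76.7, 253.4]
tcp_rot: [-3.141, -0.0, 1.657]
ft_force: [-5.3, -1.6, -14.2]
opening: 0.165
grip_force: 30.0
```

Emit:
move_arm(plan=[[[0,0,0],[0,0,-0.0003],-1],[[0,0,0],[0,0,-0.0006],-1],[[0,0,0],[0,0,-0.0006],-1]])

```text
t: 23.65
eef_pos: [548.1, -76.7, 254.1]
tcp_rot: [-3.141, -0.0, 1.657]
ft_force: [-5.0, -1.3, -14.2]
opening: 0.166
grip_force: 30.0
```

Emit:
move_arm(plan=[[[0,0,0],[0,0,-0.0003],-1],[[0,0,0],[0,0,-0.0006],-1],[[0,0,0],[0,0,-0.0006],-1]])

```text
t: 24.02
eef_pos: [548.1, -76.7, 254.7]
tcp_rot: [-3.141, -0.0, 1.657]
ft_force: [-4.8, -1.1, -14.5]
opening: 0.172
grip_force: 30.0
```

```bash
python3 f.py
python3 - <<'E'
from cell import eyes
import cv2,numpy as np,pickle
p=eyes.read_camera("scene");q=eyes.read_camera("side");pickle.dump((p,q),open("up.pkl","wb"))
a=p["img"][130:225,205:271,::-1];b=q["img"][170:265,205:272,::-1]
f=lambda i,w:cv2.resize(i,(w,570),interpolation=cv2.INTER_CUBIC)
cv2.imwrite("pics/crop2.png",np.clip(1.6*np.hstack([f(a,396),f(b,402)]).astype(float)+20,0,255).astype(np.uint8))
E
```

```text
24.32 [548.09 -76.66 254.71] [ -5.61  -1.2  -13.82] [-13.4 -13.3 -13.7 -13.6 -14.1 -14.7]
```

View pics/crop2.png

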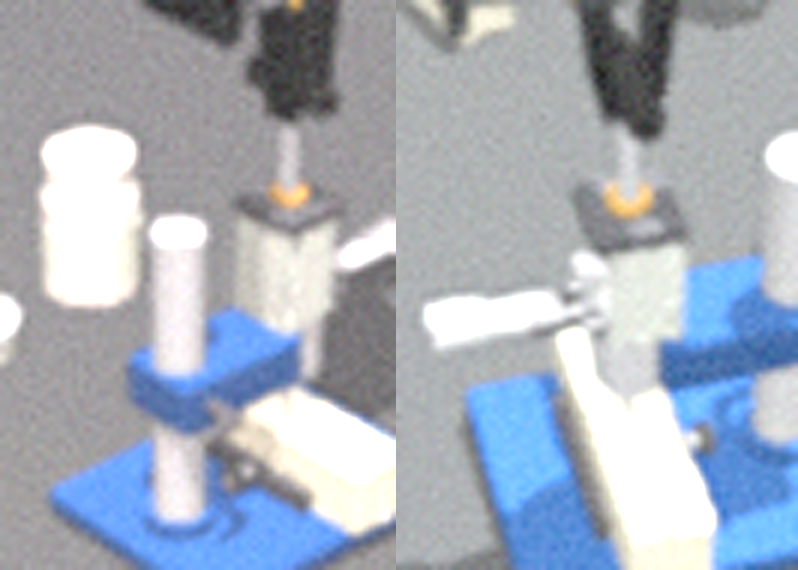

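Emit:
move_arm(plan=[[[0,0,0],[0,0,-0.0003],-1],[[0,0,0],[0,0,-0.0005],-1],[[0,0,0],[0,0,-0.0005],-1]])

```text
t: 24.8
eef_pos: [548.1, -76.6, 255.2]
tcp_rot: [-3.141, -0.0, 1.657]
ft_force: [-4.4, -1.1, -14.4]
opening: 0.17
grip_force: 30.0
```

Emit:
move_arm(plan=[[[0,0,0],[0,0,-0.0003],-1],[[0,0,0],[0,0,-0.0006],-1],[[0,0,0],[0,0,-0.0006],-1]])

```text
t: 25.18
eef_pos: [548.1, -76.7, 255.7]
tcp_rot: [-3.141, -0.0, 1.657]
ft_force: [-5.6, -1.4, -14.6]
opening: 0.166
grip_force: 30.0
```

Emit:
move_arm(plan=[[[0,0,0],[0,0,0.001],-1],[[0,0,0],[0,0,0.002],-1],[[0,0,0],[0,0,0.0028],-1],[[0,0,0],[0,0,0.0028],-1]])

```text
t: 25.68
eef_pos: [548.2, -76.7, 253.9]
tcp_rot: [3.141, 0.0, 1.657]
ft_force: [-7.3, -1.1, -5.7]
opening: 0.167
grip_force: 30.0
```

The pull has dropped to 5.7 N and the tool stopped at 253.9, so the collar is sitting on the sear. I'll ease off the rest of the load.

Emit:
move_arm(plan=[[[0,0,0],[0,0,0.0003],-1],[[0,0,0],[0,0,0.0006],-1],[[0,0,0],[0,0,0.0006],-1]])

```text
t: 26.05
eef_pos: [548.2, -76.7, 253.8]
tcp_rot: [3.14, 0.001, 1.657]
ft_force: [-9.7, 0.1, -2.0]
opening: 0.167
grip_force: 30.0
```

```bash
python3 f.py
```

```text
26.35 [548.18 -76.68 253.84] [-9.23 -0.48 -1.51] [-1.4 -0.7 -1.7 -1.9 -1.3 -2.1]
```

Emit:
move_arm(plan=[[[0,0,0],[0,0,0],-0.1],[[0,0,0],[0,0,0],-0.1],[[0,0,0],[0,0,0],-0.1],[[0,0,0],[0,0,0],-0.1],[[0,0,0],[0,0,-0.03],-0.1]])

```text
t: 26.98
eef_pos: [547.7, -76.5, 281.2]
tcp_rot: [-3.138, -0.001, 1.657]
ft_force: [0.0, -0.3, -0.4]
opening: 0.447
grip_force: 0.0
```

Emit:
move_arm(plan=[[[0,0,0],[0,0,-0.04],-0.1],[[0,0,0],[0,0,-0.06],-0.1],[[0,0,-10],[0,0,-0.065],-0.1],[[0,0,-20],[0,0,-0.065],-0.6],[[0,0,-30],[0,0,-0.065],-1]])

```text
t: 27.6
eef_pos: [548.4, -76.7, 347.5]
tcp_rot: [3.141, 0.0, 2.186]
ft_force: [-1.0, 0.2, 0.5]
opening: 0.288
grip_force: 0.0
```

Run:
```python
from h import *; from cell import readout
s=readout.state();print(s["joints"].round(2))
to(s,[467,-86,310],[180,0,184.7])
to(s,[467,-86,310],[180,0,4.7])
```

```text
[-0.26  0.28  1.54  0.    1.33 -0.87]
t 27.60 pos [548.4 -76.7 347.5] rot [1.7997e+02 2.0000e-02 1.2525e+02] shift mm [ 39.4 -71.9  37.4] turn [ 2.000e-02  4.000e-02 -5.945e+01] f [-1.    0.24  0.46] open 0.288 grip 0.0
t 27.60 pos [548.4 -76.7 347.5] rot [1.7997e+02 2.0000e-02 1.2525e+02] shift mm [ 39.4 -71.9  37.4] turn [ 4.0000e-02 -2.0000e-02  1.2055e+02] f [-1.    0.24  0.46] open 0.288 grip 0.0
```

Emit:
move_arm(plan=[[[0,0,-10],[0.01,-0.018,0.005],-1],[[0,0,-20],[0.02,-0.036,0.01],-1],[[0,0,-30],[0.03,-0.054,0.015],-1],[[0,0,-40],[0.039,-0.071,0.02],-1],[[0,0,-50],[0.0394,-0.072,0.02],-1]])

```text
t: 28.22
eef_pos: [465.8, -85.6, 327.4]
tcp_rot: [3.142, 0.0, 3.058]
ft_force: [1.2, -0.3, 0.8]
opening: 0.001
grip_force: 0.0
```

Run:
```python
from h import *; from cell import readout,eyes
s=readout.state()
to(s,[467,-86,200],[180,0,184.7])
p=eyes.read_camera("scene");r=eyes.read_camera("side")
a=p["img"][120:215,205:290,::-1];b=r["img"][160:255,195:275,::-1]
f=lambda i,w:cv2.resize(i,(w,475),interpolation=cv2.INTER_CUBIC)
cv2.imwrite("pics/crop3.png",np.hstack([f(a[:,:80],400),f(b,400)]))
```

```text
t 28.23 pos [465.8 -85.6 327.4] rot [1.8000e+02 2.0000e-02 1.7522e+02] shift mm [ -1.2  -0.3 127.5] turn [ 0.    0.02 -9.48] f [ 1.15 -0.25  0.83] open 0.001 grip 0.0
```

View pics/crop3.png

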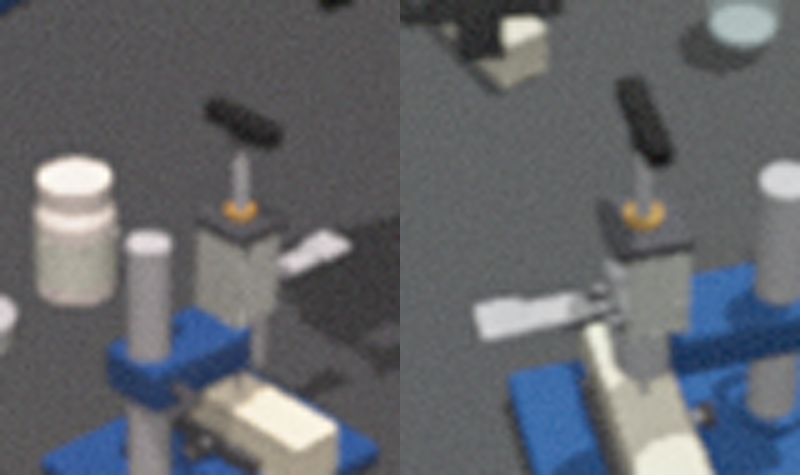

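The handle stands cocked in both views and the pad is where I computed it. I'll descend over the pad.

Emit:
move_arm(plan=[[[0,0,-9.5],[-0.001,0,0.045],-1],[[0,0,-9.5],[-0.001,0,0.09],-1],[[0,0,-9.5],[-0.001,0,0.13],-1],[[0,0,-9.5],[-0.001,0,0.165],-1],[[0,0,-9.5],[-0.001,0,0.165],-1]])

```text
t: 28.95
eef_pos: [467.1, -85.4, 160.8]
tcp_rot: [3.14, -0.004, -3.068]
ft_force: [-0.2, -0.9, -0.1]
opening: 0.006
grip_force: 0.0
```

Emit:
move_arm(plan=[[[0,0,0],[0,0,0.005],-1],[[0,0,0],[0,0,0.01],-1],[[0,0,0],[0,0,0.015],-1],[[0,0,0],[0,0,0.02],-1],[[0,0,0],[0,0,0.022],-1]])

```text
t: 29.58
eef_pos: [467.5, -85.7, 140.5]
tcp_rot: [-3.141, -0.0, -3.065]
ft_force: [-3.5, -0.9, 8.5]
opening: 0.005
grip_force: 4.7
```

Emit:
move_arm(plan=[[[0,0,0],[0,0,0.002],-1],[[0,0,0],[0,0,0.004],-1],[[0,0,0],[0,0,0.006],-1],[[0,0,0],[0,0,0.006],-1]])

```text
t: 30.08
eef_pos: [467.6, -85.6, 134.2]
tcp_rot: [3.141, -0.0, -3.065]
ft_force: [-2.4, -0.5, 2.3]
opening: 0.0
grip_force: 1.4
```

Run:
```python
from h import *; from cell import readout,eyes
r=eyes.read_camera("side");b=r["img"][160:255,195:275,::-1]
cv2.imwrite("pics/crop4.png",cv2.resize(b,(400,475),interpolation=cv2.INTER_CUBIC))
```

```text
(no output)
```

View pics/crop4.png

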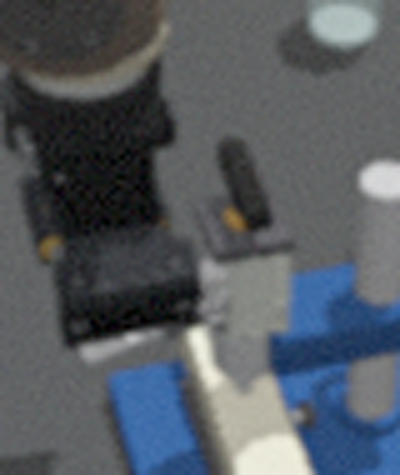

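The handle is down on the cap at about (245,185) in the crop, so the shot has fired. I'll retreat straight up.

Emit:
move_arm(plan=[[[0,0,0],[0,0,-0.02],-1],[[0,0,0],[0,0,-0.06],-1],[[0,0,0],[0,0,-0.11],-1],[[0,0,0],[0,0,-0.15],-1],[[0,0,0],[0,0,-0.15],-1]])

```text
t: 30.75
eef_pos: [468.6, -85.9, 286.8]
tcp_rot: [-3.14, 0.005, -3.065]
ft_force: [-0.3, -0.3, -0.5]
opening: 0.007
grip_force: 0.0
```

Run:
```python
from cell import readout,env
s=readout.state();print(s["t"],s["eef_pos"],s["ft_force"]);print(env.job_done())
```

```text
30.75 [468.60279104 -85.87110294 286.76686247] [-0.30198097 -0.32950348 -0.52019697]
the job is handed in; nothing more can be done
None
```

The striker was cocked and released, one shot was fired with the trigger, the arm was backed clear, and the job was handed in at about 31 s. No verdict came back: the side camera shows the striker down, but I did not measure the pin depth or recheck the bystanders.

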